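# Pack out the clamping jig and hold the plunger on the stack

## Task

The steel tube offcut is too short for the clamping jig: the plunger runs out of stroke before it gets there. Stand packing blocks, one behind the other, in the gap between the tube and the plunger's jaw, down on the jig's bed and square to it, until the plunger, pushed in by its black palm knob, comes up firmly against them and squeezes the tube against the end stop; a block left over stays on the bench, clear of the jig. Finish still pushing the knob against its spring with your hand off the blocks, holding the stack tight while a workmate does up the lock screw, and do not disturb the flat steel bar and the tape measure that lie near.

Things in the scene. Friction and masses are not known exactly. Their poses are not given: they have to be found in the camera images.
- jig: Grey clamping jig, fixed; base 116 x 250 x 12 mm. Origin on the bench, on the centre line; +y along the jig from plunger to end stop, x across, z up. Its bed is 12 mm above the origin. Two steel rails, 18 mm high above the bed, run from y = -71 to +115 mm, inner faces at x = -32 and +32 mm: 2 mm play each side of tube and blocks. Turned up to 0.2 rad from the world axes.
- stop_face (a point): Centre of the end stop's clamping face, 42 mm above the bench, at y = +115 mm in the jig's frame. The tube stands up to 3 mm off it.
- work_mid (a point): Centre of the rusty square tube offcut, 60 mm across the jig, 70 mm along it, 60 mm high, 0.45 kg, loose on the bed between the rails at the end stop; its top is 72 mm above the bench. It need not be handled; the plunger's push slides it on to the stop.
- jaw_face (a point): Centre of the front of the plunger's steel jaw (56 mm wide, top 63 mm above the bench), facing +y of the jig, to the tube; it moves with the plunger. With the plunger out, the length from stop face to jaw face, less the tube's 70 mm, is a gap of 48 to 75 mm, different each time: it takes two or three blocks.
- knob (a point): Centre of the flat back of the black palm knob (44 mm across), 40 mm above the bench, on the plunger's axis 101 mm behind the jaw face. Pushed along +y of the jig it drives the plunger in. At most the 12 mm base plate lies beneath; nothing stands close behind it.
- plunger (a joint): Travel of the plunger: 0 = out, grows as the jaw moves to the tube, hard end stop at 0.026 m. A spring pushes it back with 2 N at 0, rising to 6 N at 0.026; it springs out when let go.
- packer1_mid (a point): Aluminium packing block, 18 mm thick (own y), 60 wide (x), 60 high, with an orange upright grip tab on top: 24 wide (x), 8 thick (y), 34 high; 94 mm in all. Site half-way up, 47 mm above its foot. Stands loose on the bench, 0.11 to 0.22 kg, turned up to 0.4 rad. Grip the tab's upper part across its 24 mm. In the jig its 18 mm lies along the row. The three are alike, either way round.
- packer2_mid (a point): Second packing block, as packer1_mid.
- packer3_mid (a point): Third packing block, as packer1_mid.
- tape_measure: Yellow tape measure standing on the bench, 32 x 75 x 62 mm; origin under its centre. A bystander.
- flat_bar: Offcut of dark flat steel bar lying on the bench, 40 x 122 x 10 mm, origin under its centre. A bystander.
There are look-alikes about, which are no part of the job. What is shaped like the part that bears work_mid but purple or red is not meant.

How it is judged (in metres and radians):
On the way:
1. a first packing block stands on the bed between the tube and the jaw, square to the jig, and the hand has let go of it (((x of packer1_mid in the frame of jig between -0.005 and 0.005 m and y of packer1_mid in the frame of jig between -0.04 and 0.045 m and z of packer1_mid in the frame of jig below 0.064 m and angle between packer1_mid's own z axis and vertical below 0.1 rad and angle between the y axis of packer1_mid and the y axis of jig, either way round below 0.12 rad and contact force between the fingers and packer1 below 0.3 N) or (x of packer2_mid in the frame of jig between -0.005 and 0.005 m and y of packer2_mid in the frame of jig between -0.04 and 0.045 m and z of packer2_mid in the frame of jig below 0.064 m and angle between packer2_mid's own z axis and vertical below 0.1 rad and angle between the y axis of packer2_mid and the y axis of jig, either way round below 0.12 rad and contact force between the fingers and packer2 below 0.3 N) or (x of packer3_mid in the frame of jig between -0.005 and 0.005 m and y of packer3_mid in the frame of jig between -0.04 and 0.045 m and z of packer3_mid in the frame of jig below 0.064 m and angle between packer3_mid's own z axis and vertical below 0.1 rad and angle between the y axis of packer3_mid and the y axis of jig, either way round below 0.12 rad and contact force between the fingers and packer3 below 0.3 N))), for 0.2 s.
At the end, for the whole second after the job is handed in: Still pushed by the robot (over 3 N), the jaw presses on a block (over 3 N), a block on the tube (over 2 N), the tube upright against the stop. Blocks in the jig: down on the bed, square within 0.1 rad, within 5 mm of centre, not touched; a spare block clear of the jig (((x of packer1_mid in the frame of jig between -0.005 and 0.005 m and y of packer1_mid in the frame of jig between -0.04 and 0.045 m and z of packer1_mid in the frame of jig below 0.064 m and angle between packer1_mid's own z axis and vertical below 0.1 rad and angle between the y axis of packer1_mid and the y axis of jig, either way round below 0.12 rad and contact force between the fingers and packer1 below 0.3 N) or not (x of packer1_mid in the frame of jig between -0.08 and 0.08 m and y of packer1_mid in the frame of jig between -0.1 and 0.18 m)) and ((x of packer2_mid in the frame of jig between -0.005 and 0.005 m and y of packer2_mid in the frame of jig between -0.04 and 0.045 m and z of packer2_mid in the frame of jig below 0.064 m and angle between packer2_mid's own z axis and vertical below 0.1 rad and angle between the y axis of packer2_mid and the y axis of jig, either way round below 0.12 rad and contact force between the fingers and packer2 below 0.3 N) or not (x of packer2_mid in the frame of jig between -0.08 and 0.08 m and y of packer2_mid in the frame of jig between -0.1 and 0.18 m)) and ((x of packer3_mid in the frame of jig between -0.005 and 0.005 m and y of packer3_mid in the frame of jig between -0.04 and 0.045 m and z of packer3_mid in the frame of jig below 0.064 m and angle between packer3_mid's own z axis and vertical below 0.1 rad and angle between the y axis of packer3_mid and the y axis of jig, either way round below 0.12 rad and contact force between the fingers and packer3 below 0.3 N) or not (x of packer3_mid in the frame of jig between -0.08 and 0.08 m and y of packer3_mid in the frame of jig between -0.1 and 0.18 m)) and (contact force between plunger and packer1 above 3 N or contact force between plunger and packer2 above 3 N or contact force between plunger and packer3 above 3 N) and (contact force between work and packer1 above 2 N or contact force between work and packer2 above 2 N or contact force between work and packer3 above 2 N) and distance between work_mid and stop_face below 0.038 m and angle between work_mid's own z axis and vertical below 0.1 rad and contact force between any of the fingers, the arm and plunger above 3 N and velocity of joint plunger between -0.005 and 0.005 m/s); the arm keeps its last pose, push and grip.
It fails at once if the flat steel bar or the tape measure is moved by more than 25 mm (distance of any of flat_bar, tape_measure from where it was at the start of the episode above 0.025 m).
It also fails if it takes over 72 s, if anything falls off the work surface, if the arm or the gripper's body presses on something with over 40 N, if the wrist force passes 120 N, or if a joint passes its speed limit or range.

## Robot

A 6-joint arm with a two-finger parallel gripper is mounted at the origin on the work surface; the furniture and walls round the work are solid. World frame = base frame: x ahead of the robot, y to its left, z up, the work surface at z = 0. Lengths are in m, angles in degrees, forces in N, time in s.
With the tool pointing down it reaches from about 0.3 to 0.875 m from the base axis. Payload 6.4 kg.
Tool frame: the origin (TCP) lies at the very end of the fingers, on their centre line; the grasp point (between the pads) lies 19 mm behind it; z points along the fingers, y is the direction in which the jaws open and shut (so a half turn about z gives the same grasp; the last joint's range is limited). The gripper opens to 85 mm and grips with 20 to 120 N. Pads are 22 mm wide; open, the fingers measure 114 mm over their backs; the gripper's body (76 mm by 85 mm) begins 54 mm behind the grasp point. The pads swing forward as they close: fully open they stand 13 mm farther back than shut.
Start: joints at [51.32, 10.359, 92.074, -0, 77.567, -11.82], TCP at [0.26, 0.513, 0.231] pointing down, gripper open.
Joint ranges: [-171.53, 171.53], [-51.25, 118.39], [17.06, 147.69], [-65.23, 245.23], [0, 150.52], [-178.68, 178.68]. Speed limits (degrees/s): [147.25, 147.25, 172.46, 180, 180, 180].

## Interface

Orientations are given as a 3x3 rotation matrix whose columns are the frame's x, y, z axes.
In Python, from station import bot gives the robot as it stands.
- The arm moves only by the tool play_rows, never from a script. Its argument "motion" is a list of rows, each a list of 5 numbers: the closure in counts, from 0 (fully open) to 255 (shut), then the shift along the world's x, y, z in cm, then the turn about the world's z in rad. A call has 1 to 20 rows; each row shifts and turns the commanded pose from where the row before left it; what a row does not reach is not made up. A row lasts 1/10 s, in which the tool goes at most 50 mm and 8.59 degrees, less where a joint would pass 70% of its speed; a pose out of reach is approached as far as the arm can. A call is refused whole if a number of a shift passes 5 or a number of a turn 0.15, either way. A call with a gripper value outside its range is refused whole. The fingers move at their own pace and stop on an object; "squeeze" is the grip in N (left out, the last holds). Time passes only in rows, so rows that do not move let the fingers close. It gives the time, the measured TCP pose, the force and the opening at its end, in the units of the state.
- bot.get_obs(): the state, without advancing time (a new reading comes with each control period).
- bot.get_image(name): name is "scene" or "side" or "wrist"; returns a dict with "image" (384x512x3 uint8, blue, green, red), "z_map" (384x512 float32, m along the optical axis (not along the pixel's ray), 0 where there is no reading), "K" (3x3 intrinsics, pixels), "dist" ([k1, k2, p1, p2, k3] as OpenCV has them; the pictures are not rectified), "camera_from_world" (4x4, takes a point from world to camera coordinates). Camera axes: x right, y up, looking along -z (the intrinsics and any distortion apply to the point x, -y, -z); pixel columns grow to the right and rows downward; lengths in m; the calibration is good to about 2 mm. A picture is of the moment at which its call begins.
- bot.hand_in(): hands the job in, once; it reports no verdict.
The state is a dict: "time": time; "qpos": joint angles; "joint_vel": joint speeds; "tau": joint torques, N m; "tool_pos": TCP position; "ee_rot": TCP orientation; "wrist_force": force on the tool from outside, world axes, zero at the start; "ft_torque": the same for the moment, N m; "finger_gap": opening from 0.0 (shut) to 1.0 (fully open).
Only numpy, scipy, OpenCV 4.12 (cv2) and the standard library are available. Lean on these libraries where they do the work, as an engineer would, in place of code of your own. Each camera call takes 0.05 s, during which the arm holds its last target.

## Working session

There is one attempt and no reset: what is moved stays moved. The work goes in short steps, Python scripts to look and compute and a tool call to move; the robot and the scene stay as the last step left them, time stands still between calls to the robot, and variables do not carry over. Pictures are saved under pics/ and viewed, and the job is handed in when it is done.

Besides the shell and the picture viewer there is one more tool, called by a JSON object that holds its "fn" and its "kwargs", one argument or row to a line. play_rows: Moves the arm, as the interface text tells. Its arguments: {"type":"object","properties":{"motion":{"type":"array","items":{"type":"array","items":{"type":"number"}}},"squeeze":{"type":"number"}},"required":["motion"]}

```bash
mkdir -p pics; ls; python3 - <<'E'
from station import bot
import cv2,numpy as np,pickle
o=bot.get_obs();print({k:np.round(v,3).tolist() for k,v in o.items()})
for n in ("scene","side","wrist"):
    d=bot.get_image(n);cv2.imwrite(f"pics/{n}0.png",d["image"]);pickle.dump(d,open(f"{n}0.pkl","wb"))
    print(n,np.round(d["K"],1).tolist(),d["dist"],np.round(d["camera_from_world"],3).tolist(),(d["z_map"]>0).mean())
E
```

```text
pics
{'time': 0.0, 'qpos': [51.321, 10.404, 92.133, 0.0, 77.565, -11.819], 'joint_vel': [0.074, 0.053, 0.045, 0.026, 0.106, 0.09], 'tau': [0.0, -44.489, -35.133, -0.0, 0.009, 0.0], 'tool_pos': [0.259, 0.513, 0.23], 'ee_rot': [[-0.892, 0.452, -0.001], [0.452, 0.892, -0.001], [0.0, -0.002, -1.0]], 'wrist_force': [-0.964, -0.138, 0.262], 'ft_torque': [0.008, 0.033, 0.062], 'finger_gap': 0.998}
scene [[392.4, 0.0, 259.6], [0.0, 392.4, 192.3], [0.0, 0.0, 1.0]] [-0.13967902  0.          0.          0.          0.        ] [[0.765, -0.644, -0.003, -0.351], [0.407, 0.479, 0.778, -0.184], [-0.499, -0.596, 0.629, -1.265], [0.0, 0.0, 0.0, 1.0]] 0.9802907307942709
side [[424.1, 0.0, 258.9], [0.0, 424.1, 195.2], [0.0, 0.0, 1.0]] [-0.13066047  0.          0.          0.          0.        ] [[0.944, -0.329, -0.012, -0.405], [0.224, 0.614, 0.756, -0.113], [-0.241, -0.717, 0.654, -1.233], [0.0, 0.0, 0.0, 1.0]] 0.9946085611979166
wrist [[322.3, 0.0, 255.9], [0.0, 322.3, 189.3], [0.0, 0.0, 1.0]] [-0.02261943  0.          0.          0.          0.        ] [[0.452, 0.892, -0.002, -0.574], [-0.845, 0.427, -0.321, 0.042], [-0.286, 0.146, 0.947, -0.381], [0.0, 0.0, 0.0, 1.0]] 0.9960530598958334
```

View pics/scene0.png

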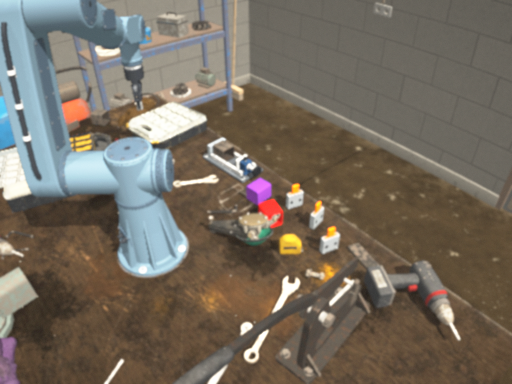

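View pics/side0.png

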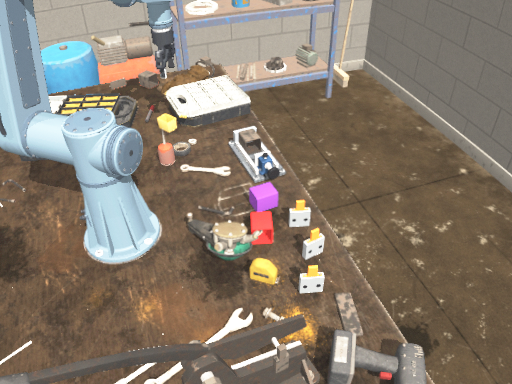

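View pics/wrist0.png

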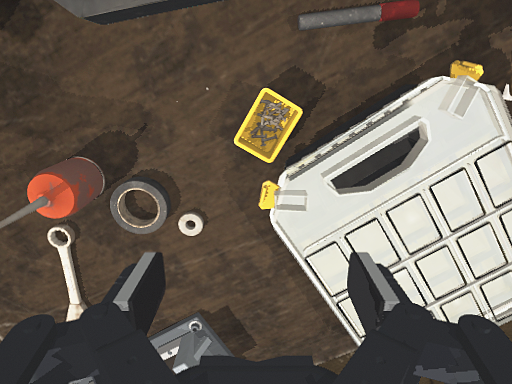

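The scene picture shows the jig at about (232,158) and three blocks with orange tabs at (295,196), (317,214) and (330,238). The tape is at (290,244); the bar is near (355,250) in the scene view and (348,312) in the side view. I'll crop these closer.

```bash
cat > h.py <<'E'
import cv2,numpy as np,pickle
def load(n): return pickle.load(open(n+".pkl","rb"))
def rays(d,px):
    px=np.asarray(px,float).reshape(-1,1,2)
    u=cv2.undistortPoints(px,d["K"],d["dist"]).reshape(-1,2)
    T=d["camera_from_world"];R=T[:3,:3];c=-R.T@T[:3,3]
    v=np.c_[u[:,0],-u[:,1],-np.ones(len(u))]
    return c,v@R   # v per unit depth
def plane(d,px,z):
    c,v=rays(d,px); return c+v*((z-c[2])/v[:,2])[:,None]
def depth(d,px):
    px=np.asarray(px,float).reshape(-1,2);c,v=rays(d,px)
    zz=d["z_map"][px[:,1].round().astype(int),px[:,0].round().astype(int)]
    return c+v*zz[:,None]
def proj(d,P):
    P=np.asarray(P,float).reshape(-1,3);T=d["camera_from_world"]
    q=P@T[:3,:3].T+T[:3,3]; q=q*[1,-1,-1]
    return cv2.projectPoints(q,np.zeros(3),np.zeros(3),d["K"],d["dist"])[0].reshape(-1,2)
def cloud(d,x0,y0,x1,y1):
    X,Y=np.meshgrid(np.arange(x0,x1),np.arange(y0,y1));px=np.c_[X.ravel(),Y.ravel()]
    return px,depth(d,px),d["image"][px[:,1],px[:,0]]
E
python3 - <<'E'
from h import *
d=load("side0")["image"]
a=cv2.resize(d[115:200,210:310],None,fx=7,fy=7,interpolation=cv2.INTER_CUBIC);cv2.imwrite("pics/c1.png",a)
a=cv2.resize(d[180:345,230:380],None,fx=3.6,fy=3.6,interpolation=cv2.INTER_CUBIC);cv2.imwrite("pics/c2.png",a)
d=load("scene0")["image"]
a=cv2.resize(d[125:195,190:290],None,fx=7,fy=7,interpolation=cv2.INTER_CUBIC);cv2.imwrite("pics/c3.png",a)
s=load("side0")
px=[(250,140),(300,205),(314,235),(313,270),(264,270),(348,312),(264,165)]
print(np.round(depth(s,px),3))
E
```

```text
[[ 0.479  0.237  0.069]
 [ 0.504 -0.142  0.079]
 [ 0.491 -0.264  0.08 ]
 [ 0.438 -0.373  0.085]
 [ 0.336 -0.307  0.052]
 [ 0.494 -0.468  0.009]
 [ 0.489  0.119  0.041]]
```

View pics/c1.png

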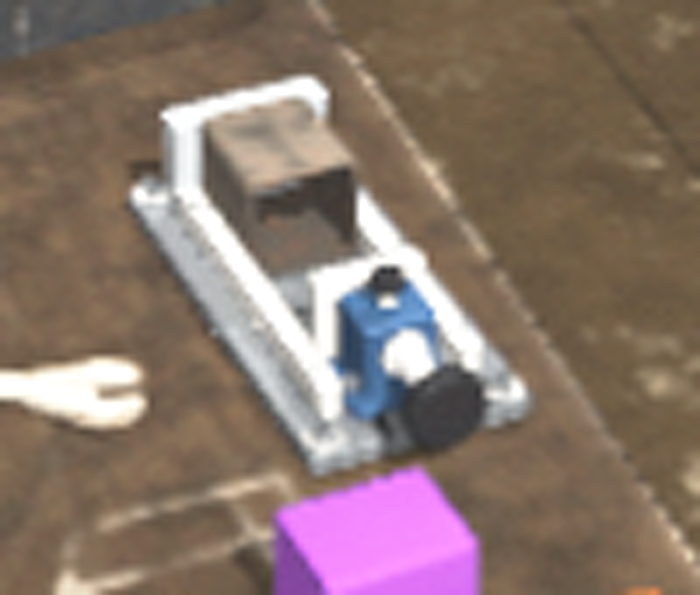

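View pics/c2.png

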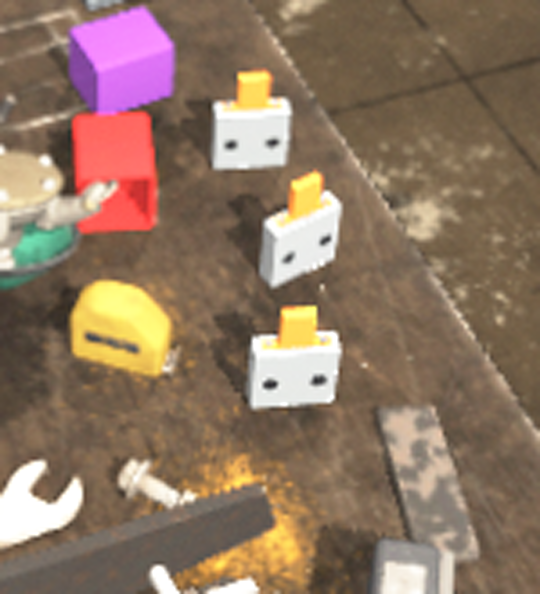

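View pics/c3.png

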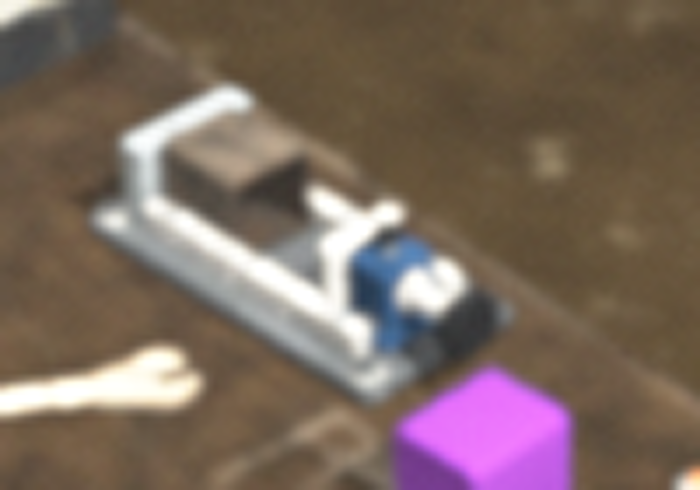

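```bash
python3 - <<'E'
from h import *
for n in("scene0","side0","wrist0"):
    d=load(n);T=d["camera_from_world"];print(n,-T[:3,:3].T@T[:3,3], -T[2,:3])
# coarse masks
for n in("scene0","side0"):
    d=load(n);hsv=cv2.cvtColor(d["image"],cv2.COLOR_BGR2HSV)
    for nm,lo,hi in(("orange",(8,150,150),(24,255,255)),("blue",(100,100,60),(120,255,255)),("purple",(130,80,80),(160,255,255))):
        m=cv2.inRange(hsv,lo,hi);k,l,st,c=cv2.connectedComponentsWithStats(m)
        for i in range(1,k):
            if 12<st[i,4]<600:
                py,px=np.where(l==i);P=depth(d,np.c_[px,py])
                w=np.median(P,0)
                if .2<w[0]<.8 and -.6<w[1]<.4: print(n,nm,st[i].tolist(),np.round(w,3),np.round(P.max(0),3))
E
```

```text
scene0 [-0.28812666 -0.89251059  0.93719188] [ 0.49913225  0.59649005 -0.62854325]
side0 [ 0.10991166 -0.94803759  0.88713916] [ 0.2413026   0.71703531 -0.65393686]
wrist0 [0.18609519 0.54936731 0.37360541] [ 0.28557595 -0.14618891 -0.94714053]
scene0 orange [291, 183, 9, 10, 65] [ 0.509 -0.141  0.072] [1.427 0.728 0.095]
scene0 orange [315, 200, 7, 12, 48] [ 0.497 -0.261  0.074] [1.404 0.464 0.097]
scene0 orange [327, 226, 10, 11, 72] [ 0.443 -0.371  0.073] [ 0.535 -0.301  0.095]
scene0 orange [279, 233, 23, 22, 285] [ 0.329 -0.297  0.025] [ 0.403 -0.223  0.062]
scene0 orange [319, 263, 19, 20, 182] [ 0.368 -0.437 -0.   ] [ 0.399 -0.404  0.214]
scene0 blue [241, 160, 10, 15, 70] [0.482 0.121 0.046] [0.512 0.144 0.061]
scene0 purple [246, 177, 26, 28, 528] [ 0.427 -0.029  0.038] [0.529 0.076 0.937]
side0 orange [296, 199, 10, 11, 75] [ 0.506 -0.142  0.075] [ 0.566 -0.035  0.093]
side0 orange [310, 231, 9, 10, 58] [ 0.49  -0.263  0.078] [ 0.524 -0.178  0.092]
side0 orange [250, 258, 28, 27, 267] [ 0.327 -0.299  0.022] [ 0.382 -0.217  0.887]
side0 orange [307, 265, 11, 11, 79] [ 0.437 -0.371  0.076] [ 0.469 -0.292  0.095]
side0 orange [285, 306, 18, 12, 71] [ 0.374 -0.418  0.   ] [ 0.391 -0.403  0.005]
side0 orange [279, 321, 36, 22, 284] [ 0.371 -0.479 -0.   ] [ 0.4   -0.449  0.887]
side0 blue [258, 156, 14, 19, 128] [0.485 0.121 0.05 ] [0.516 0.147 0.887]
```

{"fn": "play_rows", "kwargs": {
  "motion": [
    [0,2.5,-4,0.3,-0.122],
    [0,2.5,-4,0.3,-0.122],
    [0,2.5,-4,0.3,-0.122],
    [0,2.5,-4,0.3,-0.122],
    [0,2.5,-4,0.3,-0.122],
    [0,2.5,-4,0.3,-0.122],
    [0,2.5,-4,0.3,-0.122],
    [0,2.5,-4,0.3,-0.122],
    [0,2.5,-4,0.3,-0.122],
    [0,0,0,0,0],
    [0,0,0,0,0]
  ]
}}

```text
time: 1.25
tool_pos: [0.4849, 0.1521, 0.2579]
ee_rot: [[-0.002, 1.0, -0.001], [1.0, 0.002, 0.0], [0.0, -0.001, -1.0]]
wrist_force: [0.1, 1.3, -0.2]
finger_gap: 1.001
```

```bash
cat >> h.py <<'E'
def snap(n,tag):
    from station import bot
    d=bot.get_image(n);cv2.imwrite(f"pics/{n}{tag}.png",d["image"]);pickle.dump(d,open(f"{n}{tag}.pkl","wb"));return d
E
python3 - <<'E'
from h import *
snap("wrist",1)
E
```

```text
(no output)
```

View pics/wrist1.png

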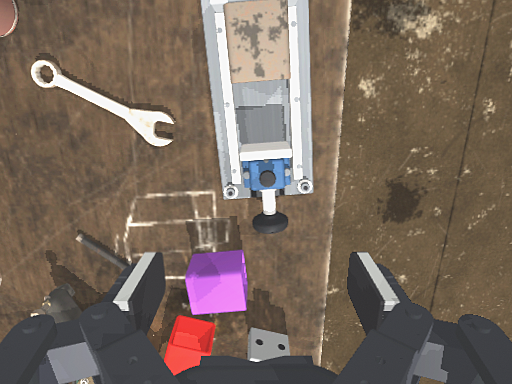

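```bash
python3 - <<'E'
from h import *
d=load("wrist1")
a=cv2.resize(d["image"][0:240,190:330],None,fx=2.5,fy=2.5,interpolation=cv2.INTER_CUBIC);cv2.imwrite("pics/c4.png",a)
a=cv2.resize(d["image"][65:240,205:325],None,fx=3.4,fy=3.4,interpolation=cv2.INTER_CUBIC);cv2.imwrite("pics/c5.png",a)
E
```

```text
(no output)
```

View pics/c5.png

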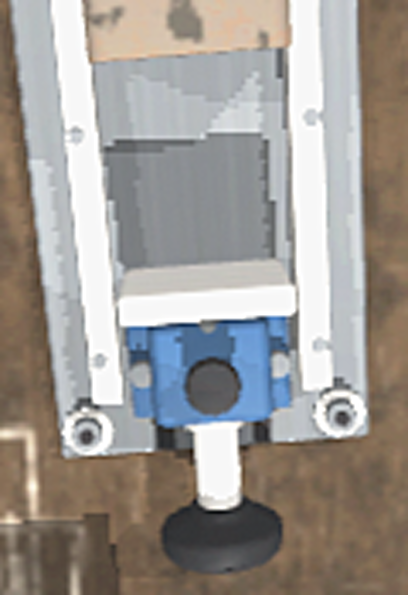

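View pics/c4.png

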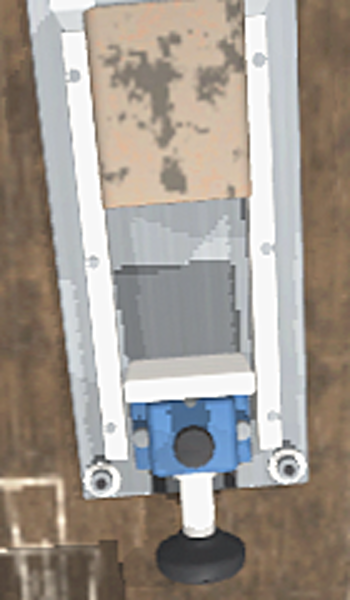

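```bash
python3 - <<'E'
from h import *
d=load("wrist1")
px,P,C=cloud(d,195,0,330,245)
print(np.round(depth(d,[(260,30),(262,100),(268,140),(268,150),(268,178),(268,222),(230,100),(300,100),(340,30),(150,300)]),4))
for lo,hi,nm in((.027,.033,"rail"),(.069,.075,"tube"),(.060,.066,"jaw"),(.009,.015,"bed")):
    m=((P[:,2]>lo)&(P[:,2]<hi)&(abs(P[:,0]-.485)<.09)).astype(np.uint8).reshape(245,135)
    k,l,st,c=cv2.connectedComponentsWithStats(m)
    for i in range(1,k):
        if st[i,4]>60:
            Q=P[(l==i).ravel()];r=cv2.minAreaRect((Q[:,:2]*1000).astype(np.float32))
            print(nm,(st[i,:4]+[195,0,0,0]).tolist(),st[i,4],np.round(cv2.boxPoints(r),1).tolist(),np.round(r[1],1),round(r[2],2),round(Q[:,2].mean(),4))
E
```

```text
[[4.885e-01 2.784e-01 7.360e-02]
 [4.919e-01 2.124e-01 1.300e-02]
 [4.995e-01 1.659e-01 1.490e-02]
 [4.979e-01 1.635e-01 6.170e-02]
 [4.978e-01 1.365e-01 7.600e-02]
 [4.993e-01 7.740e-02 5.720e-02]
 [4.562e-01 2.134e-01 3.200e-02]
 [5.362e-01 2.125e-01 1.270e-02]
 [5.798e-01 2.888e-01 3.000e-04]
 [4.428e-01 1.507e-01 2.936e-01]]
rail [288, 4, 14, 176] 1476 [[515.0999755859375, 307.70001220703125], [529.5999755859375, 121.4000015258789], [539.7999877929688, 122.19999694824219], [525.2999877929688, 308.5]] [ 10.2 186.9] 4.44 0.0305
rail [215, 11, 26, 173] 1489 [[441.0, 301.6000061035156], [456.0, 116.0], [466.20001220703125, 116.80000305175781], [451.1000061035156, 302.3999938964844]] [ 10.2 186.2] 4.63 0.0305
tube [224, 0, 67, 83] 4945 [[454.6000061035156, 303.8999938964844], [459.20001220703125, 231.6999969482422], [518.2000122070312, 235.5], [513.7000122070312, 307.6000061035156]] [59.2 72.3] 3.61 0.0723
jaw [239, 148, 53, 13] 484 [[466.5, 161.60000610351562], [467.29998779296875, 151.39999389648438], [523.2000122070312, 155.89999389648438], [522.2999877929688, 166.1999969482422]] [56.1 10.3] 4.66 0.0632
jaw [262, 224, 18, 10] 141 [[492.20001220703125, 76.30000305175781], [492.3999938964844, 64.80000305175781], [512.2999877929688, 65.19999694824219], [512.0, 76.80000305175781]] [19.9 11.6] 1.21 0.0614
bed [201, 0, 61, 200] 2609 [[389.1000061035156, 307.0], [445.1000061035156, 81.80000305175781], [492.8999938964844, 93.69999694824219], [436.79998779296875, 318.8999938964844]] [ 49.2 232. ] 13.97 0.0125
bed [274, 0, 39, 196] 2534 [[500.8999938964844, 315.5], [508.3999938964844, 94.0], [557.0, 95.5999984741211], [549.5, 317.20001220703125]] [ 48.7 221.7] 1.94 0.0125
bed [232, 79, 59, 74] 3407 [[456.6000061035156, 231.10000610351562], [463.20001220703125, 150.6999969482422], [527.4000244140625, 155.89999389648438], [520.7999877929688, 236.39999389648438]] [64.4 80.7] 4.68 0.0125
```

Jig: origin ≈ (0.4922, 0.1902), yaw 4.55°. The rails are 186.5 mm long with 64.4 mm between them, which matches the description. The tube front is at jig y = +43.6 mm and the jaw face at −26.3 mm, so the gap is ≈ 71.3 mm and needs three blocks (17 mm of stroke). The purple thing at (215,282) and the red one at (190,345) are the look-alikes; the rusty tube at (258,40) is the right one. Next I'll look at the blocks.

{"fn": "play_rows", "kwargs": {
  "motion": [
    [0,0,-4.7,0.4,0],
    [0,0,-4.7,0.4,0],
    [0,0,-4.7,0.4,0],
    [0,0,-4.7,0.4,0],
    [0,0,-4.7,0.4,0],
    [0,0,-4.7,0.4,0],
    [0,0,-4.7,0.4,0],
    [0,0,-4.7,0.4,0],
    [0,0,-4.7,0.4,0],
    [0,0,0,0,0],
    [0,0,0,0,0]
  ]
}}

```text
time: 2.4
tool_pos: [0.485, -0.269, 0.2937]
ee_rot: [[-0.005, 1.0, -0.001], [1.0, 0.005, 0.001], [0.001, -0.001, -1.0]]
wrist_force: [-0.2, 0.3, 0.9]
finger_gap: 1.001
```

```bash
python3 - <<'E'
from h import *
d=snap("wrist",2)
px,P,C=cloud(d,0,0,512,384)
for lo,hi,nm in((.091,.097,"tab"),(.057,.064,"top")):
    m=((P[:,2]>lo)&(P[:,2]<hi)).astype(np.uint8).reshape(384,512)
    k,l,st,c=cv2.connectedComponentsWithStats(m)
    for i in range(1,k):
        if st[i,4]>30:
            Q=P[(l==i).ravel()];r=cv2.minAreaRect((Q[:,:2]*1000).astype(np.float32))
            print(nm,st[i].tolist(),np.round(r[0],1),np.round(r[1],1),round(r[2],2),round(Q[:,2].mean(),4),np.median(C[(l==i).ravel()],0))
E
```

```text
tab [264, 24, 25, 15, 227] [ 503.6 -140.9] [ 8.4 24. ] 75.11 0.0941 [ 62. 242. 247.]
tab [14, 50, 86, 60, 1597] [ 280.5 -184.3] [30.7 87. ] 53.54 0.0939 [152. 198. 222.]
tab [253, 146, 22, 11, 163] [ 493.4 -259.5] [23.8  8.3] 12.3 0.0942 [ 66. 246. 248.]
tab [206, 237, 20, 10, 134] [ 437.6 -369.2] [ 8.3 23.7] 75.34 0.0941 [ 63. 247. 248.]
top [28, 0, 27, 24, 265] [ 257.  -115.4] [16.2 27.4] 23.88 0.0603 [86. 92. 96.]
top [132, 0, 67, 79, 3789] [ 385.5 -143.4] [70.4 60.1] 74.69 0.0603 [ 79.  87. 247.]
top [8, 9, 19, 33, 294] [ 227.2 -129.7] [14.9 32.8] 20.8 0.0597 [117.5 130.  139. ]
top [66, 11, 10, 10, 72] [ 287.1 -120.8] [ 8.7 10.4] 85.19 0.0584 [154. 204. 246.]
top [245, 19, 58, 33, 716] [ 503.6 -140.9] [18.5 60.3] 74.75 0.0608 [247. 247. 247.]
top [44, 114, 60, 18, 245] [ 272.9 -236.8] [12.8 65.3] 77.76 0.0605 [105. 117. 100.]
top [237, 134, 52, 23, 550] [ 493.4 -259.3] [59.6 18.2] 11.36 0.0608 [229.5 246.  248. ]
top [115, 152, 39, 35, 776] [ 336.2 -290.2] [30.5 41.3] 51.57 0.0611 [ 96. 244. 247.]
top [195, 218, 48, 23, 475] [ 437.7 -369.3] [18.2 59.8] 75.2 0.0607 [221. 242. 248.]
top [181, 327, 58, 44, 303] [ 418.6 -578.1] [98.9 50. ] 58.5 0.0614 [87. 88. 88.]
```

View pics/wrist2.png

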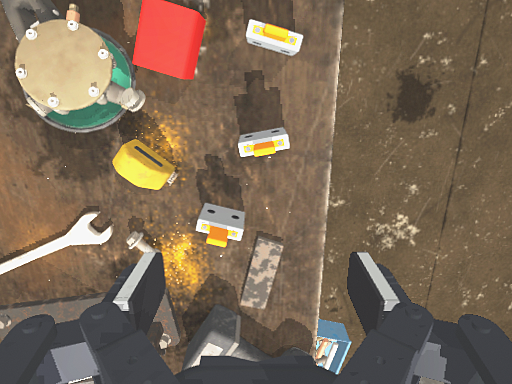

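{"fn": "play_rows", "kwargs": {
  "motion": [
    [0,0.62,4.27,-1.5,-0.089],
    [0,0.62,4.27,-1.5,-0.089],
    [0,0.62,4.27,-1.5,-0.089],
    [0,0,0,0,0],
    [0,0,0,-4.5,0],
    [0,0,0,-4.5,0],
    [0,0,0,-4.5,0],
    [0,0,0,-4.5,0],
    [0,0,0,0,0],
    [0,0,0,0,0]
  ],
  "squeeze": 40
}}

```text
time: 3.45
tool_pos: [0.5033, -0.1409, 0.0698]
ee_rot: [[0.258, 0.966, -0.001], [0.966, -0.258, 0.001], [0.0, -0.001, -1.0]]
wrist_force: [-0.5, -0.8, 0.8]
finger_gap: 1.003
```

{"fn": "play_rows", "kwargs": {
  "motion": [
    [255,0,0,0,0],
    [255,0,0,0,0],
    [255,0,0,0,0],
    [255,0,0,0,0],
    [255,0,0,0,0],
    [255,0,0,0,0],
    [255,0,0,0,0]
  ]
}}

```text
time: 4.15
tool_pos: [0.5039, -0.1423, 0.0704]
ee_rot: [[0.26, 0.966, 0.001], [0.966, -0.26, -0.001], [-0.0, 0.001, -1.0]]
wrist_force: [-1.9, 1.8, 6.0]
finger_gap: 0.268
```

```bash
python3 - <<'E'
from h import *
d=snap("wrist",3)
E
```

```text
(no output)
```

View pics/wrist3.png

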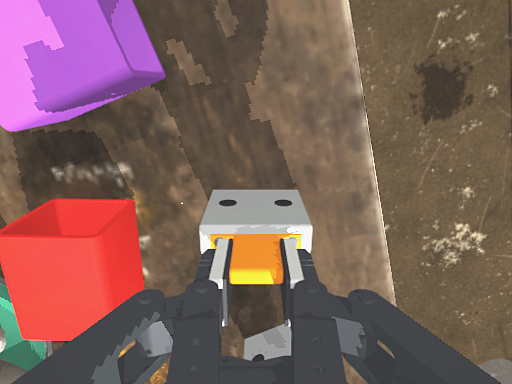

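{"fn": "play_rows", "kwargs": {
  "motion": [
    [255,0,0,2,0],
    [255,0,0,4,0],
    [255,0,0,4,0],
    [255,0,0,2,0],
    [255,-0.17,4.5,0,0.043],
    [255,-0.17,4.5,0,0.043],
    [255,-0.17,4.5,0,0.043],
    [255,-0.17,4.5,0,0.043],
    [255,-0.17,4.5,0,0.043],
    [255,-0.17,4.5,0,0.043],
    [255,-0.17,4.5,0,0.043],
    [255,-0.17,4.5,0,0.043],
    [255,0,0,0,0],
    [255,0,0,0,0],
    [255,0,0,0,0]
  ]
}}

```text
time: 5.7
tool_pos: [0.4896, 0.2173, 0.189]
ee_rot: [[-0.08, 0.997, -0.001], [0.997, 0.08, -0.001], [-0.001, -0.001, -1.0]]
wrist_force: [0.0, 0.8, -2.8]
finger_gap: 0.268
```

```bash
cat > jig.py <<'E'
from h import *
from station import bot
O=np.array([.4922,.19015]);A=np.radians(4.55)
def tojig(P): 
    P=np.asarray(P);q=P[...,:2]-O;c,s=np.cos(A),np.sin(A)
    return np.stack([q[...,0]*c+q[...,1]*s,-q[...,0]*s+q[...,1]*c],-1)*1000
def toworld(x,y):
    c,s=np.cos(A),np.sin(A);return O+np.array([c*x-s*y,s*x+c*y])/1000
def report():
    o=bot.get_obs();p=o["tool_pos"];R=np.array(o["ee_rot"])
    print("tcp jig",np.round(tojig(p),1),"z",np.round(p[2]*1000,1),"yaw err deg",round(np.degrees(np.arctan2(R[1,1],R[0,1])-A),2),"F",np.round(o["wrist_force"],1),"gap",o["finger_gap"],"t",o["time"])
def tops(d,zlo,zhi,minpx=30,box=None):
    px,P,C=cloud(d,0,0,512,384)
    m=((P[:,2]>zlo)&(P[:,2]<zhi)&(abs(tojig(P)[:,0])<70)&(abs(tojig(P)[:,1]-10)<110)).astype(np.uint8).reshape(384,512)
    k,l,st,c=cv2.connectedComponentsWithStats(m)
    for i in range(1,k):
        if st[i,4]>minpx:
            Q=P[(l==i).ravel()];J=tojig(Q);r=cv2.minAreaRect(J.astype(np.float32))
            print(st[i].tolist(),"c",np.round(r[0],1),np.round(r[1],1),round(r[2],1),"z",np.round(np.percentile(Q[:,2],[5,50,95])*1000,1),"med",np.round(np.median(J,0),1),np.median(C[(l==i).ravel()],0))
E
python3 - <<'E'
from jig import *
report()
d=snap("wrist",4);snap("side",4)
# held block top: TCP z-10mm
z=bot.get_obs()["tool_pos"][2]-.0704+.0605
tops(d,z-.004,z+.004)
E
```

```text
tcp jig [-0.4 27.2] z 189.0 yaw err deg 0.05 F [ 0.   0.8 -2.8] gap 0.26773391254858464 t 5.7
[199, 221, 113, 33, 2180] c [-0.7 29.9] [60.2 17.5] 0.6 z [176.6 179.2 181.6] med [-0.7 33.9] [201. 203. 203.]
```

View pics/wrist4.png

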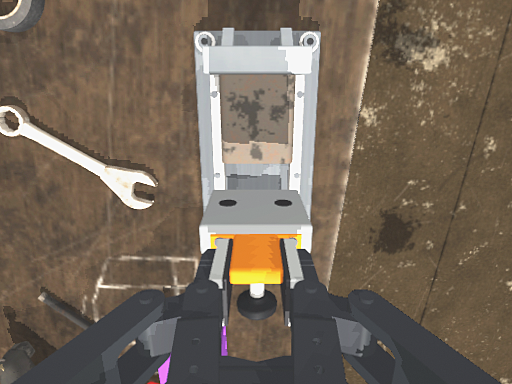

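```bash
python3 - <<'E'
from jig import *
d=load("wrist4")
for c in (212,300):
    for r in range(184,250,3):
        p=depth(d,[(c,r)]);print(c,r,np.round(tojig(p)[0],1),np.round(p[0,2]*1000,1),d["image"][r,c])
E
```

```text
212 184 [-46.2   6.1] 11.2 [189 188 182]
212 187 [-46.2   3. ] 11.9 [189 187 179]
212 190 [-46.    0.5] 14.2 [174 170 168]
212 193 [-29.7  37.4] 128.2 [146 146 145]
212 196 [-28.7  37.9] 135.7 [148 149 148]
212 199 [-28.1  37.5] 140.2 [150 151 150]
212 202 [-27.5  37.5] 145.3 [152 151 150]
212 205 [-26.7  37.7] 151.0 [151 151 149]
212 208 [-25.9  38.1] 156.9 [152 151 150]
212 211 [-25.3  38.2] 161.6 [152 151 150]
212 214 [-24.9  37.9] 165.2 [152 151 150]
212 217 [-24.3  37.8] 169.3 [151 153 149]
212 220 [-23.9  37.5] 172.5 [153 153 150]
212 223 [-23.3  37.9] 177.2 [153 153 150]
212 226 [-23.1  36.9] 178.8 [201 206 201]
212 229 [-23.2  35.1] 178.8 [200 202 202]
212 232 [-23.2  33.9] 179.7 [228 227 223]
212 235 [-23.1  32.6] 180.6 [ 27 149 247]
212 238 [-23.1  31.2] 181.4 [ 63 236 247]
212 241 [-23.3  28.8] 180.1 [ 61 237 248]
212 244 [-23.3  27.4] 180.8 [ 60 235 247]
212 247 [-23.4  25.4] 180.4 [ 66 241 254]
300 184 [45.6  6.9] 13.4 [199 199 196]
300 187 [45.7  3.6] 13.4 [181 177 172]
300 190 [45.9  0.2] 13.0 [191 188 184]
300 193 [46.2 -3.5] 12.0 [197 194 188]
300 196 [46.2 -6.3] 13.4 [178 179 175]
300 199 [27.8 37.7] 140.4 [146 146 146]
300 202 [27.2 37.4] 145.0 [151 153 151]
300 205 [26.6 37.4] 149.9 [152 153 152]
300 208 [26.  37.2] 154.4 [151 152 151]
300 211 [25.4 37.2] 158.9 [153 154 153]
300 214 [24.5 38. ] 165.4 [151 156 151]
300 217 [24.  37.9] 169.3 [153 156 152]
300 220 [23.7 37.4] 172.1 [151 154 151]
300 223 [23.  37.9] 177.1 [152 153 152]
300 226 [23.  36.6] 178.0 [198 200 197]
300 229 [22.9 35.4] 179.2 [218 220 218]
300 232 [23.  33.5] 178.8 [253 249 247]
300 235 [22.8 32.8] 180.9 [ 43 241 248]
300 238 [22.9 30.9] 180.6 [ 51 239 247]
300 241 [23.2 28.6] 179.5 [ 44 240 247]
300 244 [23.1 27.1] 180.1 [ 44 240 247]
300 247 [23.2 25.3] 180.1 [ 52 248 254]
```

{"fn": "play_rows", "kwargs": {
  "motion": [
    [255,0.02,0.4,0,0],
    [255,0,0,-2.5,0],
    [255,0,0,-3,0],
    [255,0,0,-3,0],
    [255,0,0,-1,0],
    [255,0,0,0,0],
    [255,0,0,0,0]
  ]
}}

```text
time: 6.5
tool_pos: [0.4907, 0.222, 0.0954]
ee_rot: [[-0.08, 0.997, 0.001], [0.997, 0.08, 0.0], [0.0, 0.001, -1.0]]
wrist_force: [-0.4, 0.2, -1.6]
finger_gap: 0.267
```

```bash
python3 - <<'E'
from jig import *
report()
d=snap("wrist",5)
for c in (212,230,285,300):
    for r in range(196,250,6):
        p=depth(d,[(c,r)]);print(c,r,np.round(tojig(p)[0],1),np.round(p[0,2]*1000,1),d["image"][r,c])
E
```

```text
tcp jig [ 1.  31.9] z 95.4 yaw err deg 0.06 F [-0.4  0.2 -1.6] gap 0.26739932141342365 t 6.5
212 196 [-22.9  53.4] 71.9 [ 92 104 113]
212 202 [-23.   49.9] 72.0 [103 116 127]
212 208 [-23.1  46.8] 73.0 [100 111 128]
212 214 [-23.4  42.6] 71.8 [145 144 142]
212 220 [-22.5  42.3] 79.1 [143 145 141]
212 226 [-21.9  41.1] 84.1 [190 193 189]
212 232 [-21.8  38.5] 85.9 [252 250 247]
212 238 [-21.7  35.8] 87.5 [ 57 225 247]
212 244 [-21.8  32.4] 87.7 [ 55 228 248]
230 196 [-12.9  53.7] 72.7 [101 116 131]
230 202 [-13.1  50.1] 72.4 [105 116 125]
230 208 [-13.1  46.6] 72.6 [100 114 134]
230 214 [-13.3  42.4] 71.3 [145 146 143]
230 220 [-12.7  42.5] 79.7 [143 144 140]
230 226 [-12.3  41.5] 84.9 [189 193 191]
230 232 [-12.4  37.8] 84.6 [195 194 188]
230 238 [-12.2  36.2] 88.3 [ 47  94 174]
230 244 [-10.7  42.2] 105.9 [57 53 55]
285 196 [17.2 53.3] 71.5 [101 112 129]
285 202 [17.3 49.9] 71.8 [102 113 126]
285 208 [17.3 46.7] 72.7 [101 112 127]
285 214 [17.6 42.5] 71.3 [145 146 144]
285 220 [16.8 42.8] 80.2 [143 147 143]
285 226 [16.6 41. ] 83.9 [188 192 190]
285 232 [16.5 38.3] 85.5 [198 196 187]
285 238 [16.4 35.6] 87.1 [118 156 223]
285 244 [14.7 41.9] 105.2 [165 169 167]
300 196 [25.3 53.8] 72.8 [160 180 197]
300 202 [25.7 49.8] 71.6 [100 112 128]
300 208 [25.7 46.7] 72.7 [ 98 112 129]
300 214 [26.1 42.4] 71.0 [145 148 144]
300 220 [25.  42.5] 79.6 [143 146 143]
300 226 [24.3 41.7] 85.3 [215 218 214]
300 232 [24.5 38. ] 85.0 [254 251 248]
300 238 [24.3 35.5] 86.9 [ 48 234 247]
300 244 [24.4 32.3] 87.4 [ 40 234 247]
```

View pics/wrist5.png

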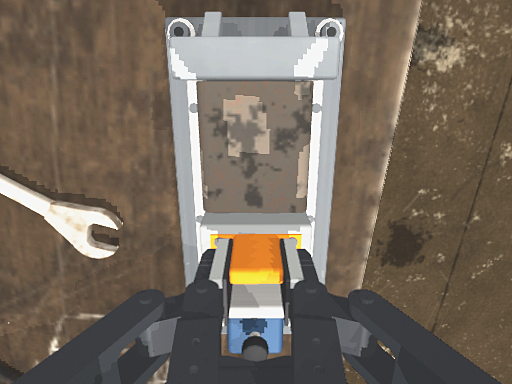

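{"fn": "play_rows", "kwargs": {
  "motion": [
    [255,-0.05,-0.03,-0.6,0],
    [255,0,0,-0.5,0],
    [255,0,0,-0.2,0],
    [255,0,0,0,0],
    [255,0,0,0,0]
  ]
}}

```text
time: 7.05
tool_pos: [0.4897, 0.222, 0.0825]
ee_rot: [[-0.081, 0.997, 0.0], [0.997, 0.081, 0.0], [0.0, 0.0, -1.0]]
wrist_force: [-3.6, -1.4, 8.7]
finger_gap: 0.271
```

```bash
python3 - <<'E'
from jig import *
report()
d=snap("wrist",6)
tops(d,.066,.078)
E
```

```text
tcp jig [ 0.  31.9] z 82.5 yaw err deg 0.11 F [-3.6 -1.4  8.7] gap 0.2709384028270499 t 7.05
[167, 66, 181, 13, 2135] c [  0.7 117.4] [83.6  5.1] 0.0 z [67.  68.3 69.5] med [  0.6 117.5] [199. 197. 192.]
[194, 81, 127, 173, 19058] c [-0.1 69.6] [60.6 88.1] 0.0 z [70.9 72.5 73.7] med [ 0.2 77.9] [105. 118. 130.]
[243, 351, 26, 11, 190] c [  0.2 -48.8] [15.7  5.8] 0.7 z [67.6 70.7 74.6] med [  0.2 -47.5] [46. 44. 45.]
```

View pics/wrist6.png

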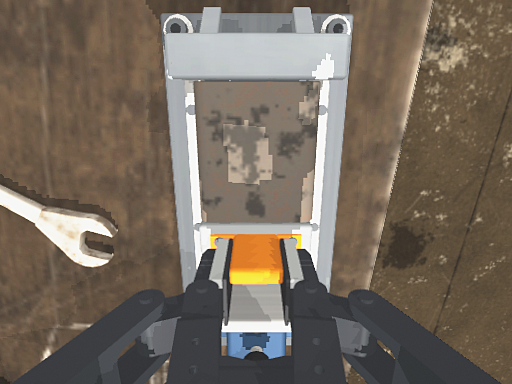

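{"fn": "play_rows", "kwargs": {
  "motion": [
    [0,0,0,0,0],
    [0,0,0,0,0],
    [0,0,0,0,0],
    [0,0,0,0,0],
    [0,0,0,0,0],
    [0,0,0,4,0],
    [0,0,0,4.5,0],
    [0,0,-3,4,0],
    [0,0,-4.5,1,0],
    [0,0,0,0,0],
    [0,0,0,0,0]
  ]
}}

```text
time: 8.2
tool_pos: [0.4897, 0.146, 0.2167]
ee_rot: [[-0.079, 0.997, 0.001], [0.997, 0.079, 0.0], [0.0, 0.001, -1.0]]
wrist_force: [-0.3, -0.1, -0.6]
finger_gap: 0.999
```

```bash
python3 - <<'E'
from jig import *
report()
d=snap("wrist",7)
tops(d,.066,.078);print();tops(d,.100,.110);tops(d,.027,.033)
E
```

```text
tcp jig [ -6.  -43.8] z 216.7 yaw err deg -0.04 F [-0.3 -0.1 -0.6] gap 0.9991582084608794 t 8.2
[227, 0, 74, 74, 5283] c [ 0.4 71.7] [59.5 55.5] 0.0 z [70.5 72.4 73.7] med [ 0.2 72.6] [148. 167. 185.]
[227, 75, 70, 22, 1189] c [-0.7 33.9] [17.2 59.6] 90.0 z [70.9 72.6 74.9] med [-1.3 35.2] [239. 243. 246.]
[253, 176, 19, 20, 290] c [  0.1 -54.9] [16.7 16.6] 45.1 z [71.  75.3 76.6] med [  0.1 -54.1] [85. 83. 83.]

[247, 82, 32, 11, 341] c [-0.6 33.4] [ 7.3 23.5] 90.0 z [104.6 106.2 107.4] med [-1.  33.4] [ 62. 243. 247.]
[217, 0, 15, 188, 1774] c [-37.   18.4] [ 10.2 178.7] 0.1 z [29.2 30.5 31.8] med [-36.9  22.6] [247. 248. 248.]
[291, 0, 18, 188, 1688] c [37.1 18.4] [179.2  10.3] 89.9 z [29.2 30.5 31.8] med [37.6 17.8] [248. 248. 248.]
[235, 146, 28, 2, 34] c [-13.2 -26.7] [27.9  0.6] 1.2 z [27.8 28.9 32.8] med [-12.2 -26.6] [185. 190. 192.]
```

View pics/wrist7.png

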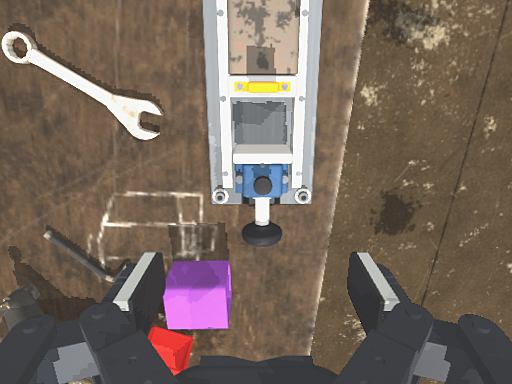

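{"fn": "play_rows", "kwargs": {
  "motion": [
    [0,0.04,-4.5,0,0.0138],
    [0,0.04,-4.5,0,0.0138],
    [0,0.04,-4.5,0,0.0138],
    [0,0.04,-4.5,0,0.0138],
    [0,0.04,-4.5,0,0.0138],
    [0,0.04,-4.5,0,0.0138],
    [0,0.04,-4.5,0,0.0138],
    [0,0.04,-4.5,0,0.0138],
    [0,0.04,-4.5,0,0.0138],
    [0,0,0,0,0],
    [0,0,0,-4.5,0],
    [0,0,0,-4.5,0],
    [0,0,0,-4,0],
    [0,0,0,-1.6,0],
    [0,0,0,0,0],
    [0,0,0,0,0]
  ]
}}

```text
time: 9.85
tool_pos: [0.4935, -0.2569, 0.0701]
ee_rot: [[-0.205, 0.979, -0.001], [0.979, 0.205, 0.001], [0.001, -0.001, -1.0]]
wrist_force: [0.5, 0.0, 0.3]
finger_gap: 1.004
```

```bash
python3 - <<'E'
from jig import *
report()
d=snap("wrist",8)
px,P,C=cloud(d,0,0,512,384)
m=((P[:,2]>.091)&(P[:,2]<.097)&(C[:,2]>200)&(C[:,0]<120)).astype(np.uint8).reshape(384,512)
k,l,st,c=cv2.connectedComponentsWithStats(m)
for i in range(1,k):
    if st[i,4]>50:
        Q=P[(l==i).ravel()];r=cv2.minAreaRect((Q[:,:2]*1000).astype(np.float32));print(st[i],np.round(r[0],1),np.round(r[1],1),r[2])
E
```

```text
tcp jig [ -34.2 -445.8] z 70.1 yaw err deg 7.29 F [0.5 0.  0.3] gap 1.0035619679698364 t 9.85
[228 273  55  20 974] [ 493.7 -259. ] [23.8  9. ] 11.06454849243164
```

View pics/wrist8.png

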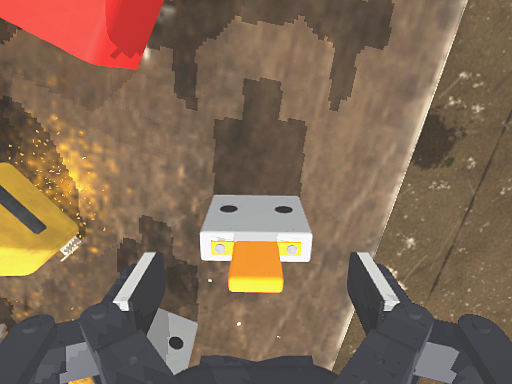

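Shift −2 mm in y, then grip and lift.

{"fn": "play_rows", "kwargs": {
  "motion": [
    [0,0,-0.2,0,0],
    [255,0,0,0,0],
    [255,0,0,0,0],
    [255,0,0,0,0],
    [255,0,0,0,0],
    [255,0,0,0,0],
    [255,0,0,0,0],
    [255,0,0,0,0],
    [255,0,0,2,0],
    [255,0,0,4,0],
    [255,0,0,4,0],
    [255,0,0,2,0]
  ]
}}

```text
time: 11.1
tool_pos: [0.494, -0.261, 0.1935]
ee_rot: [[-0.204, 0.979, 0.003], [0.979, 0.204, -0.003], [-0.003, 0.002, -1.0]]
wrist_force: [0.1, -0.7, -1.8]
finger_gap: 0.27
```

{"fn": "play_rows", "kwargs": {
  "motion": [
    [255,-0.03,4.6,0.1,-0.0124],
    [255,-0.03,4.6,0.1,-0.0124],
    [255,-0.03,4.6,0.1,-0.0124],
    [255,-0.03,4.6,0.1,-0.0124],
    [255,-0.03,4.6,0.1,-0.0124],
    [255,-0.03,4.6,0,-0.0124],
    [255,-0.03,4.6,0,-0.0124],
    [255,-0.02,4.6,0,-0.0124],
    [255,-0.02,4.6,0,-0.0124],
    [255,-0.02,4.6,0,-0.0124],
    [255,0,0,0,0],
    [255,0,0,0,0],
    [255,0,0,0,0]
  ]
}}

```text
time: 12.4
tool_pos: [0.49, 0.1991, 0.1947]
ee_rot: [[-0.081, 0.997, -0.001], [0.997, 0.081, -0.001], [-0.001, -0.001, -1.0]]
wrist_force: [0.2, 0.2, -1.8]
finger_gap: 0.27
```

```bash
cat >> jig.py <<'E'
def held(d):
    # front face of held block at sample columns, and x edges of its top
    px,P,C=cloud(d,190,180,320,240)
    J=tojig(P);tz=bot.get_obs()["tool_pos"][2]
    f=(P[:,2]>tz-.045)&(P[:,2]<tz-.016)&(abs(J[:,0])<25)&(J[:,1]<60)
    t=tojig(bot.get_obs()["tool_pos"])
    a=np.polyfit(J[f,0],J[f,1],1);b=np.polyfit(P[f,2]*1000,J[f,1],1)
    print("front y",np.median(J[f,1]),"yaw",np.degrees(a[0]),"lean",b[0])
    g=(P[:,2]>tz-.035)&(P[:,2]<tz-.008)&(abs(J[:,1]-t[1]-9)<5)
    print("x edges",np.percentile(J[g,0],[.5,99.5]))
E
python3 - <<'E'
from jig import *
report();d=snap("wrist",9);held(d)
E
```

```text
tcp jig [-1.5  9.1] z 194.7 yaw err deg 0.09 F [ 0.2  0.2 -1.8] gap 0.2699883316688975 t 12.4
front y 18.9699376764787 yaw -0.8552070804798317 lean -0.009139250941865231
x edges [-30.35948033  27.98438425]
```

View pics/wrist9.png

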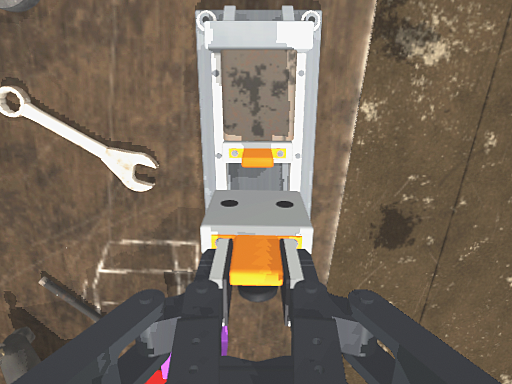

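{"fn": "play_rows", "kwargs": {
  "motion": [
    [255,0.09,0.32,0,0],
    [255,0,0,-3,0],
    [255,0,0,-3,0],
    [255,0,0,-3,0],
    [255,0,0,-0.8,0],
    [255,0,0,0,0],
    [255,0,0,0,0]
  ]
}}

```text
time: 13.15
tool_pos: [0.4923, 0.2028, 0.0986]
ee_rot: [[-0.08, 0.997, 0.002], [0.997, 0.08, 0.0], [0.0, 0.002, -1.0]]
wrist_force: [0.8, -0.1, -2.1]
finger_gap: 0.267
```

```bash
python3 - <<'E'
from jig import *
report();d=snap("wrist",10);held(d);tops(d,.100,.110)
E
```

```text
tcp jig [ 1.1 12.6] z 98.6 yaw err deg 0.06 F [ 0.8 -0.1 -2.1] gap 0.2669132579638742 t 13.15
front y 36.52325985571523 yaw -1.3655472254913492 lean -0.37018433968213404
x edges [-28.24156848  30.77023277]
[226, 207, 52, 21, 1007] c [-0.7 33.7] [ 8.5 23.8] 89.7 z [101.1 106.  107.2] med [-1. 35.] [ 55. 218. 247.]
[217, 239, 78, 19, 739] c [ 1.1 19.7] [35.9  7.7] 0.2 z [100.7 105.8 109.6] med [ 1.4 17.5] [ 43. 126. 222.]
[203, 249, 13, 6, 46] c [-20.6  18.8] [1.4 5.3] 87.8 z [106.1 107.9 109.9] med [-20.6  18.6] [61. 57. 55.]
[296, 249, 14, 6, 44] c [23.1 18.4] [1.3 5.6] 82.3 z [106.1 107.8 109.7] med [22.8 18.6] [64.  57.  54.5]
```

View pics/wrist10.png

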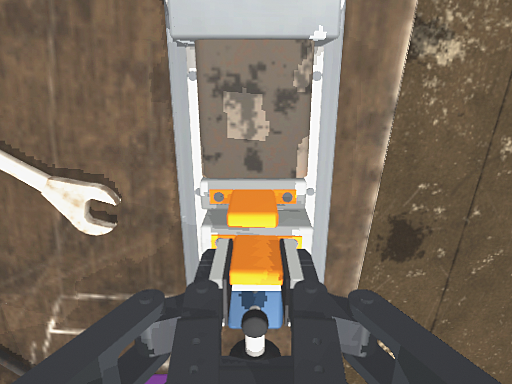

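{"fn": "play_rows", "kwargs": {
  "motion": [
    [255,-0.1,0,-0.6,0],
    [255,0,0,-0.5,0],
    [255,0,0,-0.5,0],
    [255,0,0,0,0],
    [255,0,0,0,0]
  ]
}}

```text
time: 13.7
tool_pos: [0.4913, 0.2033, 0.0822]
ee_rot: [[-0.081, 0.997, 0.002], [0.997, 0.081, 0.0], [0.0, 0.002, -1.0]]
wrist_force: [-0.2, -0.6, 4.5]
finger_gap: 0.269
```

```bash
python3 - <<'E'
from jig import *
report();d=snap("wrist",11);tops(d,.066,.078);tops(d,.100,.110)
E
```

```text
tcp jig [ 0.1 13.1] z 82.2 yaw err deg 0.11 F [-0.2 -0.6  4.5] gap 0.26901901607447554 t 13.7
[162, 20, 190, 234, 25868] c [ 0.5 63.1] [ 83.8 113.7] 0.0 z [68.2 72.3 73.8] med [ 0.2 79.4] [105. 117. 130.]
[241, 327, 30, 33, 784] c [  0.3 -54.5] [17.5 17.7] 41.2 z [69.  75.  76.2] med [ -0.  -51.8] [84. 83. 82.]
[225, 222, 58, 24, 1254] c [-0.7 34. ] [23.9  8.7] 1.5 z [101.1 106.  107.2] med [-0.6 35.4] [ 50. 209. 247.]
[197, 252, 119, 56, 2031] c [ 0.3 12.8] [23.2 50.2] 89.9 z [100.9 105.9 109. ] med [-0.1 17.7] [ 59. 153. 222.]
```

View pics/wrist11.png

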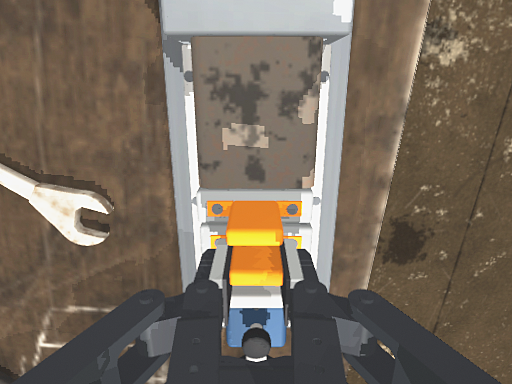

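Seated on the bed. Open, rise and head back.

{"fn": "play_rows", "kwargs": {
  "motion": [
    [0,0,0,0,0],
    [0,0,0,0,0],
    [0,0,0,0,0],
    [0,0,0,0,0],
    [0,0,0,0,0],
    [0,0,0,4,0],
    [0,0,0,4.5,0],
    [0,0,-3,4,0],
    [0,0,-4.5,1,0],
    [0,0,0,0,0],
    [0,0,0,0,0]
  ]
}}

```text
time: 14.85
tool_pos: [0.4904, 0.1273, 0.2165]
ee_rot: [[-0.079, 0.997, 0.001], [0.997, 0.079, 0.0], [0.0, 0.001, -1.0]]
wrist_force: [-0.2, 0.0, -0.2]
finger_gap: 1.001
```

```bash
python3 - <<'E'
from jig import *
report()
d=snap("wrist",12)
tops(d,.066,.078);print();tops(d,.100,.110);print();tops(d,.060,.0655)
E
```

```text
tcp jig [ -6.7 -62.5] z 216.5 yaw err deg -0.04 F [-0.2  0.  -0.2] gap 1.001014108535312 t 14.85
[228, 0, 74, 50, 3600] c [ 0.5 62.4] [59.5 36.8] 0.0 z [70.5 72.4 73.7] med [ 0.2 62.6] [136. 155. 171.]
[227, 51, 72, 47, 2475] c [-0.5 24.2] [60.6 37. ] 0.0 z [70.5 72.5 74.9] med [-1.4 24.6] [210. 228. 238.]
[254, 156, 19, 21, 297] c [  0.1 -55.1] [16.6 16.7] 45.7 z [71.9 75.4 76.5] med [  0.  -54.5] [75. 73. 73.]

[248, 55, 32, 12, 373] c [-0.8 33.4] [ 7.6 22.9] 90.0 z [102.8 106.1 107.5] med [-0.5 33.6] [ 55. 233. 247.]
[249, 82, 32, 12, 347] c [ 0.1 14.3] [ 8.  23.5] 89.9 z [104.3 106.2 107.5] med [ 0.4 14.7] [ 56. 232. 247.]

[233, 133, 61, 11, 659] c [  0.2 -31.2] [55.8  9.7] 0.3 z [61.7 63.3 64.6] med [  0.1 -31. ] [247. 247. 248.]
```

View pics/wrist12.png

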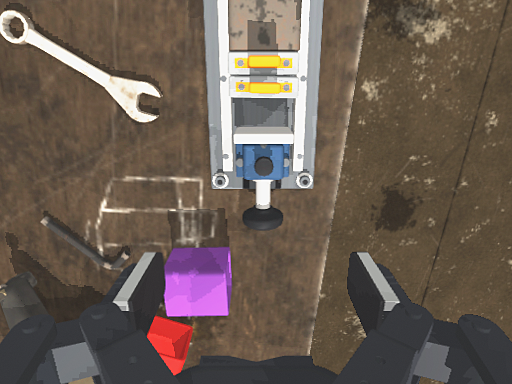

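```bash
python3 - <<'E'
from jig import *
for n in("side0","scene0"):
    px,P,C=cloud(load(n),150,180,512,384)
    r=np.hypot(P[:,0]-.4376,P[:,1]+.3692)
    for lo,hi in((.05,.08),(.08,.11),(.11,.15)):
        m=(r>lo)&(r<hi)&(P[:,2]>.04); print(n,lo,m.sum(), np.round(P[m].max(0),3) if m.any() else "")
E
```

```text
side0 0.05 0 
side0 0.08 108 [ 0.485 -0.263  0.062]
side0 0.11 414 [ 0.525 -0.246  0.097]
scene0 0.05 0 
scene0 0.08 63 [ 0.487 -0.263  0.094]
scene0 0.11 238 [ 0.523 -0.253  0.097]
```

{"fn": "play_rows", "kwargs": {
  "motion": [
    [0,-0.48,-4.5,0.2,-0.0307],
    [0,-0.48,-4.5,0.2,-0.0307],
    [0,-0.48,-4.5,0.2,-0.0307],
    [0,-0.48,-4.5,0.2,-0.0307],
    [0,-0.48,-4.5,0,-0.0307],
    [0,-0.48,-4.5,0,-0.0307],
    [0,-0.48,-4.5,0,-0.0307],
    [0,-0.48,-4.5,0,-0.0307],
    [0,-0.48,-4.5,0,-0.0307],
    [0,-0.48,-4.5,0,-0.0307],
    [0,-0.48,-4.5,0,-0.0307],
    [0,0,-0.15,0,0],
    [0,0,0,-4,0],
    [0,0,0,0,0],
    [0,0,0,0,0]
  ]
}}

```text
time: 16.4
tool_pos: [0.4375, -0.3663, 0.183]
ee_rot: [[0.252, 0.968, -0.002], [0.968, -0.252, 0.004], [0.003, -0.003, -1.0]]
wrist_force: [0.6, 0.8, 1.3]
finger_gap: 1.0
```

```bash
cat >> jig.py <<'E'
def tabs(d):
    px,P,C=cloud(d,0,0,512,384)
    m=((P[:,2]>.091)&(P[:,2]<.097)&(C[:,2]>200)&(C[:,0]<120)).astype(np.uint8).reshape(384,512)
    k,l,st,c=cv2.connectedComponentsWithStats(m)
    for i in range(1,k):
        if st[i,4]>50:
            Q=P[(l==i).ravel()];r=cv2.minAreaRect((Q[:,:2]*1000).astype(np.float32));print(st[i],np.round(r[0],1),np.round(r[1],1),r[2])
E
python3 - <<'E'
from jig import *
report();d=snap("wrist",13);tabs(d)
E
```

```text
tcp jig [ -98.7 -550.4] z 183.0 yaw err deg -19.14 F [0.6 0.8 1.3] gap 0.9995558922341464 t 16.4
[242 191  31  11 307] [ 437.9 -369. ] [ 7.5 23.2] 76.74765014648438
```

View pics/wrist13.png

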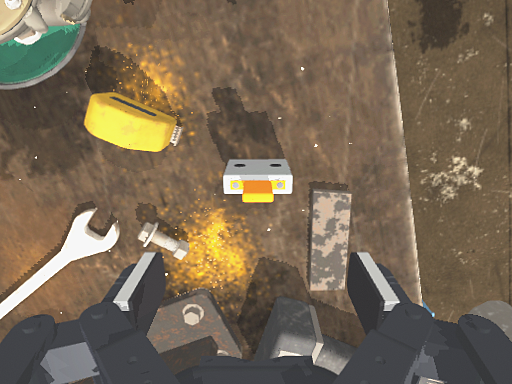

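{"fn": "play_rows", "kwargs": {
  "motion": [
    [0,0,-0.2,-3,0],
    [0,0,0,-4,0],
    [0,0,0,-4,0],
    [0,0,0,-0.3,0],
    [0,0,0,0,0],
    [255,0,0,0,0],
    [255,0,0,0,0],
    [255,0,0,0,0],
    [255,0,0,0,0],
    [255,0,0,0,0],
    [255,0,0,0,0],
    [255,0,0,0,0],
    [255,0,0,2,0],
    [255,0,0,4,0],
    [255,0,0,4,0],
    [255,0,0,2.4,0],
    [255,0,0,0,0]
  ]
}}

```text
time: 18.15
tool_pos: [0.4391, -0.3724, 0.1996]
ee_rot: [[0.254, 0.967, 0.005], [0.967, -0.254, -0.006], [-0.005, 0.006, -1.0]]
wrist_force: [0.7, 0.5, -1.6]
finger_gap: 0.269
```

{"fn": "play_rows", "kwargs": {
  "motion": [
    [255,0.45,4.6,0,0.028],
    [255,0.45,4.6,0,0.028],
    [255,0.45,4.6,0,0.028],
    [255,0.45,4.6,0,0.028],
    [255,0.45,4.6,0,0.028],
    [255,0.45,4.6,0,0.028],
    [255,0.45,4.6,0,0.028],
    [255,0.45,4.6,0,0.028],
    [255,0.45,4.6,0,0.028],
    [255,0.45,4.6,0,0.028],
    [255,0.45,4.6,0,0.028],
    [255,0.45,4.6,0,0.028],
    [255,0,0,0,0],
    [255,0,0,0,0],
    [255,0,0,0,0],
    [255,0,0,0,0]
  ]
}}

```text
time: 19.75
tool_pos: [0.4913, 0.1803, 0.1946]
ee_rot: [[-0.078, 0.997, -0.001], [0.997, 0.078, -0.0], [-0.0, -0.001, -1.0]]
wrist_force: [-0.0, 0.0, -2.6]
finger_gap: 0.271
```

```bash
python3 - <<'E'
from jig import *
report();d=snap("wrist",14);held(d)
E
```

```text
tcp jig [-1.7 -9.8] z 194.6 yaw err deg -0.1 F [-0.   0.  -2.6] gap 0.27136990045811216 t 19.75
front y 0.7410848397542732 yaw 0.45713177232398183 lean -0.008311504441491018
x edges [-31.23927442  27.25887278]
```

View pics/wrist14.png

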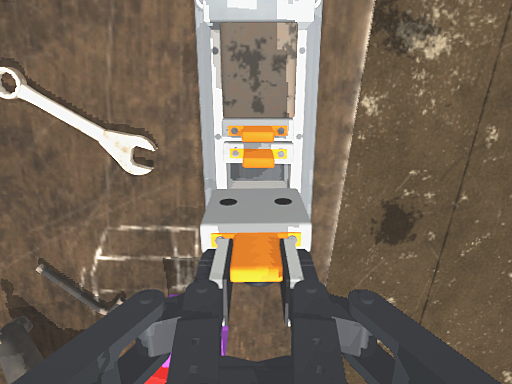

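{"fn": "play_rows", "kwargs": {
  "motion": [
    [255,0.12,0.09,0,0],
    [255,0,0,-3,0],
    [255,0,0,-3,0],
    [255,0,0,-3,0],
    [255,0,0,-0.8,0],
    [255,0,0,0,0],
    [255,0,0,0,0]
  ]
}}

```text
time: 20.5
tool_pos: [0.4934, 0.1822, 0.0985]
ee_rot: [[-0.079, 0.997, 0.001], [0.997, 0.079, 0.0], [0.0, 0.001, -1.0]]
wrist_force: [-0.2, -0.1, -1.3]
finger_gap: 0.267
```

```bash
python3 - <<'E'
from jig import *
report();d=snap("wrist",15);held(d)
E
```

```text
tcp jig [ 0.6 -8. ] z 98.5 yaw err deg -0.02 F [-0.2 -0.1 -1.3] gap 0.26677492799565716 t 20.5
front y 13.915185368579028 yaw 0.29737926029805034 lean 0.20903883238583443
x edges [-28.9689404   29.67357727]
```

View pics/wrist15.png

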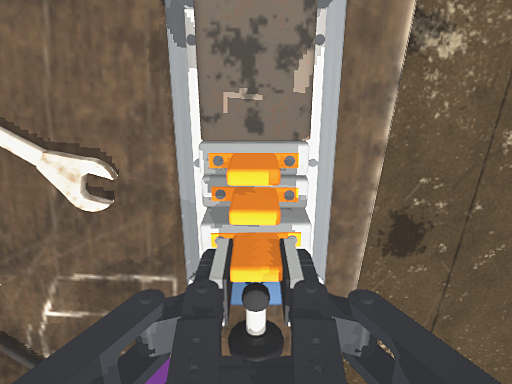

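{"fn": "play_rows", "kwargs": {
  "motion": [
    [255,0,0,-0.6,0],
    [255,0,0,-0.5,0],
    [255,0,0,-0.5,0],
    [255,0,0,0,0],
    [255,0,0,0,0]
  ]
}}

```text
time: 21.05
tool_pos: [0.4929, 0.1828, 0.084]
ee_rot: [[-0.08, 0.997, 0.0], [0.997, 0.08, 0.0], [0.0, 0.0, -1.0]]
wrist_force: [-10.6, -2.7, 24.1]
finger_gap: 0.267
```

```bash
python3 - <<'E'
from jig import *
report();d=snap("wrist",16);tops(d,.066,.078)
E
```

```text
tcp jig [ 0.1 -7.4] z 84.0 yaw err deg 0.04 F [-10.6  -2.7  24.1] gap 0.2668171580417593 t 21.05
[189, 0, 136, 252, 24761] c [-0.2 47. ] [121.9  61. ] 89.9 z [70.7 72.5 74.1] med [ 1.3 68. ] [102. 115. 126.]
[199, 219, 29, 34, 695] c [-22.5  -5.5] [15.3 17.8] 1.2 z [68.  72.5 74.7] med [-23.5  -2. ] [174. 220. 233.]
[241, 298, 31, 32, 777] c [  0.4 -54.7] [17.1 17.8] 13.9 z [69.1 75.1 76.1] med [  0.4 -52.3] [81. 80. 79.]
```

{"fn": "play_rows", "kwargs": {
  "motion": [
    [255,0,0,0.15,0],
    [0,0,0,0,0],
    [0,0,0,0,0],
    [0,0,0,0,0],
    [0,0,0,0,0],
    [0,0,0,0,0],
    [0,0,0,4,0],
    [0,0,0,4.5,0],
    [0,0,-3,4,0],
    [0,0,-4.5,1,0],
    [0,0,0,0,0],
    [0,0,0,0,0]
  ]
}}

```text
time: 22.3
tool_pos: [0.4928, 0.1067, 0.2179]
ee_rot: [[-0.077, 0.997, 0.0], [0.997, 0.077, 0.0], [0.0, 0.0, -1.0]]
wrist_force: [-0.7, 0.4, -0.8]
finger_gap: 1.002
```

```bash
python3 - <<'E'
from jig import *
report()
d=snap("wrist",17)
tops(d,.066,.078);print();tops(d,.100,.110);print();tops(d,.060,.0655)
px,P,C=cloud(d,190,180,330,260)
J=tojig(P);m=(P[:,2]>.02)&(C.max(1)<90)&(abs(J[:,0])<30)&(J[:,1]<-70)
print("knob",np.round(J[m].min(0),1),np.round(J[m].max(0),1),np.round(P[m].max(0),3))
E
```

```text
tcp jig [ -6.  -83.3] z 217.9 yaw err deg -0.14 F [-0.7  0.4 -0.8] gap 1.002239532138665 t 22.3
[227, 0, 73, 24, 1681] c [ 0.5 51.8] [16.7 59.4] 89.9 z [70.3 72.3 73.6] med [ 0.3 51.6] [ 99. 109. 122.]
[226, 25, 73, 48, 2364] c [-0.1 23.5] [36.3 59.9] 90.0 z [70.8 72.7 75.1] med [-0.4 23.5] [204. 226. 235.]
[228, 74, 70, 23, 1189] c [ 0.2 -5.3] [59.9 18.1] 0.2 z [70.9 72.5 74.8] med [-0.3 -5.1] [219. 227. 234.]
[253, 133, 20, 21, 314] c [  0.1 -55.3] [17.2 17.1] 14.7 z [73.3 75.4 76.5] med [ -0.1 -54.6] [72. 70. 70.]

[246, 24, 34, 14, 443] c [-0.6 33.3] [ 8.4 24. ] 89.7 z [103.1 106.1 107.6] med [-1. 33.] [ 51. 226. 247.]
[247, 52, 33, 13, 373] c [-0.2 14.5] [ 8.1 23.8] 87.8 z [104.1 106.  107.4] med [-0.3 14.3] [ 54. 229. 247.]
[248, 81, 32, 11, 341] c [ 0.3 -5.4] [ 7.3 23.6] 89.9 z [104.8 106.1 107.5] med [-0.2 -5.4] [ 54. 229. 247.]

[232, 110, 61, 11, 666] c [  0.1 -31.2] [ 9.2 54.8] 89.8 z [62.  63.3 64.6] med [ -0.  -31.2] [247. 247. 247.]
knob [ -21.5 -127.8] [  22.  -107.2] [0.524 0.084 0.064]
```

View pics/wrist17.png

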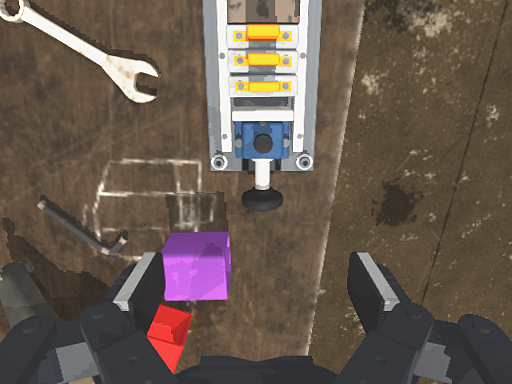

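{"fn": "play_rows", "kwargs": {
  "motion": [
    [255,0.6,-3.9,0,0],
    [255,0.6,-3.9,0,0],
    [255,0,0,-3,0],
    [255,0,0,-3,0],
    [255,0,0,0,0],
    [255,0,0,0,0],
    [255,0,0,0,0],
    [255,0,0,0,0],
    [255,0,0,0,0]
  ]
}}

```text
time: 23.25
tool_pos: [0.5055, 0.0296, 0.159]
ee_rot: [[-0.08, 0.997, 0.002], [0.997, 0.08, -0.0], [-0.001, 0.002, -1.0]]
wrist_force: [-0.2, 0.4, -0.1]
finger_gap: -0.004
```

```bash
python3 - <<'E'
from jig import *
report()
d=snap("wrist",18)
print(tojig(toworld(0,0)))
px,P,C=cloud(d,100,150,500,384);J=tojig(P)
m=(P[:,2]>.02)&(P[:,2]<.075)&(J[:,1]<-70)&(J[:,1]>-260)&(J[:,0]>-110)
pur=m&(C[:,0].astype(int)>150)&(C[:,1]<120)
print("purple jig",J[pur].min(0),J[pur].max(0))
kn=m&(abs(J[:,0])<30)&(C.max(1)<90);print("knob",np.percentile(J[kn],[1,99],axis=0),P[kn][:,2].max())
E
```

```text
tcp jig [   0.5 -161.1] z 159.0 yaw err deg 0.04 F [-0.2  0.4 -0.1] gap -0.004376312664843748 t 23.25
[0. 0.]
purple jig [-109.49708245 -235.91946193] [ -38.55769564 -174.8277056 ]Traceback (most recent call last):
  File "<stdin>", line 9, in <module>
    return _quantile_unchecked(
        a, q, axis, out, overwrite_input, method, keepdims, weights)
    return _ureduce(a,
                    func=_quantile_ureduce_func,
    ...<5 lines>...
                    overwrite_input=overwrite_input,
                    method=method)
    r = func(a, **kwargs)
    result = _quantile(arr,
                       quantiles=q,
    ...<2 lines>...
                       out=out,
                       weights=wgt)
    slices_having_nans = np.isnan(arr[-1, ...])
                                  ~~~^^^^^^^^^
IndexError: index -1 is out of bounds for axis 0 with size 0
```

View pics/wrist18.png

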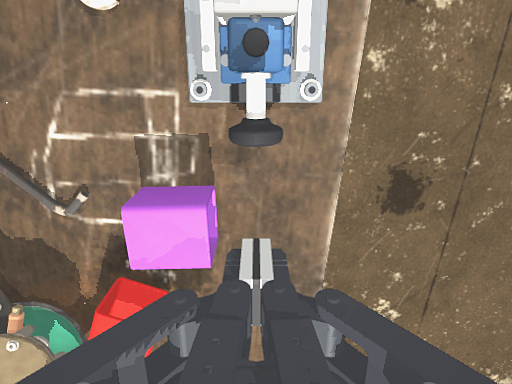

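{"fn": "play_rows", "kwargs": {
  "motion": [
    [255,0,0,-4.5,0],
    [255,0,0,-4.5,0],
    [255,0,0,-4,0],
    [255,0,0,-0.7,0],
    [255,0,0,0,0],
    [255,0,0,0,0],
    [255,-0.08,1,0,0],
    [255,-0.08,1,0,0],
    [255,0,0,0,0],
    [255,0,0,0,0]
  ]
}}

```text
time: 24.3
tool_pos: [0.5034, 0.05, 0.0214]
ee_rot: [[-0.081, 0.997, 0.001], [0.997, 0.081, -0.0], [-0.0, 0.001, -1.0]]
wrist_force: [0.1, 0.2, 0.4]
finger_gap: -0.001
```

```bash
python3 - <<'E'
from jig import *
report()
d=snap("wrist",19)
tops(d,.060,.0655);tops(d,.100,.110)
E
```

```text
tcp jig [   0.  -140.6] z 21.4 yaw err deg 0.08 F [0.1 0.2 0.4] gap -0.0012104435875826705 t 24.3
```

View pics/wrist19.png

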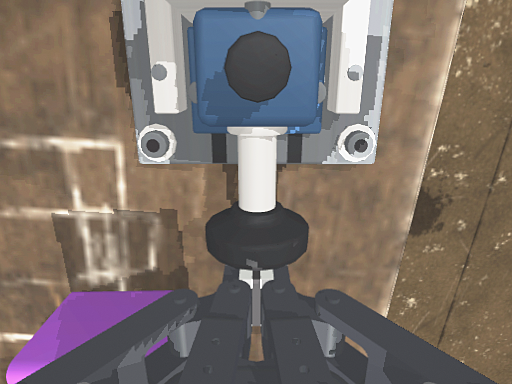

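{"fn": "play_rows", "kwargs": {
  "motion": [
    [255,-0.02,0.2,0,0],
    [255,-0.02,0.2,0,0],
    [255,-0.01,0.2,0,0],
    [255,-0.02,0.2,0,0],
    [255,-0.01,0.2,0,0],
    [255,-0.02,0.2,0,0],
    [255,0,0,0,0],
    [255,0,0,0,0]
  ]
}}

```text
time: 25.15
tool_pos: [0.5021, 0.0614, 0.0208]
ee_rot: [[-0.08, 0.997, -0.0], [0.997, 0.08, -0.0], [-0.0, -0.0, -1.0]]
wrist_force: [-0.3, -3.0, 1.1]
finger_gap: 0.0
```

```bash
python3 - <<'E'
from jig import *
report()
d=snap("side",20)
cv2.imwrite("pics/s20.png",cv2.resize(d["image"][105:205,205:315],None,fx=6,fy=6,interpolation=cv2.INTER_CUBIC))
E
```

```text
tcp jig [  -0.4 -129.1] z 20.8 yaw err deg 0.01 F [-0.3 -3.   1.1] gap 8.779879151644671e-05 t 25.15
```

View pics/s20.png

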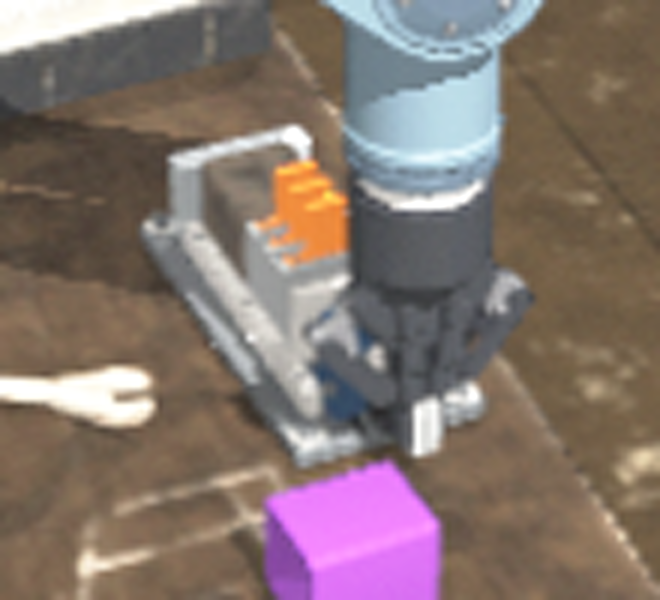

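{"fn": "play_rows", "kwargs": {
  "motion": [
    [255,-0.01,0.1,0,0],
    [255,0,0.1,0,0],
    [255,-0.01,0.1,0,0],
    [255,-0.01,0.1,0,0],
    [255,-0.01,0.1,0,0],
    [255,0,0.1,0,0],
    [255,0,0,0,0]
  ]
}}

```text
time: 25.9
tool_pos: [0.5016, 0.0671, 0.0208]
ee_rot: [[-0.08, 0.997, -0.0], [0.997, 0.08, -0.001], [-0.001, -0.0, -1.0]]
wrist_force: [-1.2, -6.0, 2.1]
finger_gap: 0.002
```

{"fn": "play_rows", "kwargs": {
  "motion": [
    [255,0,0.1,0,0],
    [255,-0.01,0.1,0,0],
    [255,0,0,0,0],
    [255,0,0,0,0]
  ]
}}

```text
time: 26.3
tool_pos: [0.5015, 0.0688, 0.0208]
ee_rot: [[-0.08, 0.997, -0.0], [0.997, 0.08, -0.001], [-0.001, -0.0, -1.0]]
wrist_force: [-1.7, -7.6, 2.7]
finger_gap: 0.0
```

{"fn": "play_rows", "kwargs": {
  "motion": [
    [255,0,0.1,0,0],
    [255,-0.01,0.1,0,0],
    [255,0,0,0,0],
    [255,0,0,0,0]
  ]
}}

```text
time: 26.7
tool_pos: [0.5015, 0.0699, 0.0208]
ee_rot: [[-0.08, 0.997, -0.0], [0.997, 0.08, -0.002], [-0.002, -0.001, -1.0]]
wrist_force: [-1.1, -11.5, 2.3]
finger_gap: -0.002
```

```bash
python3 - <<'E'
from jig import *
report()
E
```

```text
tcp jig [  -0.3 -120.6] z 20.8 yaw err deg 0.03 F [ -1.1 -11.5   2.3] gap -0.001613993006845803 t 26.7
```

{"fn": "play_rows", "kwargs": {
  "motion": [
    [255,0,0.1,0,0],
    [255,-0.01,0.1,0,0],
    [255,0,0,0,0],
    [255,0,0,0,0]
  ]
}}

```text
time: 27.1
tool_pos: [0.5015, 0.07, 0.0209]
ee_rot: [[-0.08, 0.997, -0.001], [0.997, 0.08, -0.005], [-0.005, -0.001, -1.0]]
wrist_force: [-3.6, -22.1, 1.7]
finger_gap: -0.0
```

{"fn": "play_rows", "kwargs": {
  "motion": [
    [255,0,0.1,0,0],
    [255,0,0,0,0],
    [255,0,0,0,0],
    [255,0,0,0,0]
  ]
}}

```text
time: 27.5
tool_pos: [0.5015, 0.0699, 0.0209]
ee_rot: [[-0.08, 0.997, -0.001], [0.997, 0.08, -0.007], [-0.007, -0.001, -1.0]]
wrist_force: [-3.4, -28.2, 3.0]
finger_gap: 0.001
```

```bash
python3 - <<'E'
from jig import *
report()
for n in("side","scene","wrist"):
    d=snap(n,21)
    if n!="wrist":
        y0,x0=(105,205) if n=="side" else (115,180)
        cv2.imwrite(f"pics/{n}21c.png",cv2.resize(d["image"][y0:y0+100,x0:x0+110],None,fx=6,fy=6,interpolation=cv2.INTER_CUBIC))
    print(n);tops(d,.101,.109,8);tops(d,.069,.076,15)
    if n!="wrist":
        print("bystanders",np.round(depth(d,[(264,270),(348,312)] if n=="side" else [(290,244),(355,250)]),3))
report()
E
```

```text
tcp jig [  -0.3 -120.6] z 20.9 yaw err deg 0.06 F [ -3.4 -28.2   3. ] gap 0.000760061738744592 t 27.5
side
[250, 132, 9, 5, 24] c [-1.4 26.3] [21.9 28.2] 8.9 z [101.7 103.5 106.6] med [-0.3 26.5] [ 78.5 164.  252. ]
[255, 137, 6, 4, 14] c [-1.3 -1.3] [11.3 19.4] 78.1 z [101.1 103.4 105.6] med [-0.8 -1.6] [ 69. 162. 252.]
[238, 128, 24, 22, 168] c [-1.7 54.5] [131.5  58.9] 87.4 z [69.3 71.2 74.7] med [-14.4  62.8] [115.  133.5 147.5]
bystanders [[ 0.336 -0.307  0.051]
 [ 0.497 -0.465  0.004]]
scene
[213, 140, 30, 17, 150] c [-4.2 50.6] [ 63.2 125.8] 1.7 z [69.3 71.1 74. ] med [-11.1  59.7] [ 98.  123.5 141.5]
bystanders [[ 0.327 -0.304  0.046]
 [ 0.493 -0.435  0.009]]
wrist
[226, 111, 64, 65, 2595] c [  0.4 -55.3] [17.2 17.6] 48.5 z [73.8 75.2 75.9] med [  0.2 -54.6] [65. 63. 63.]
tcp jig [  -0.3 -120.6] z 20.9 yaw err deg 0.06 F [ -3.4 -27.9   2. ] gap 0.0007162311303220808 t 27.65
```

View pics/side21c.png

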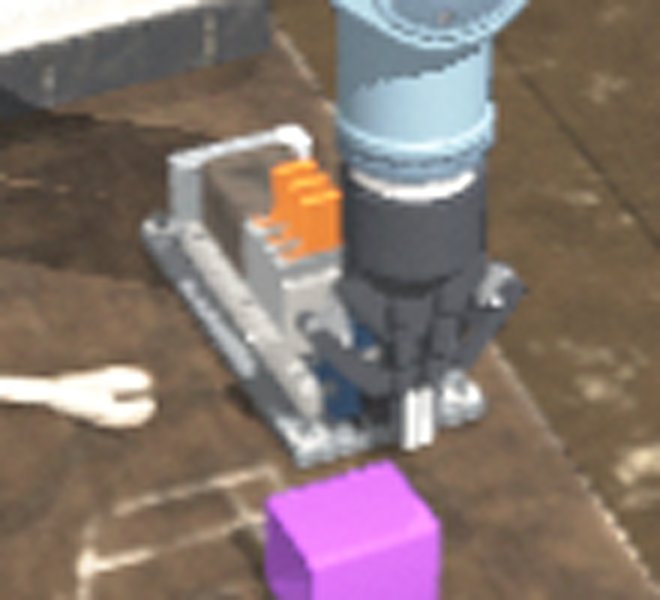

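View pics/scene21c.png

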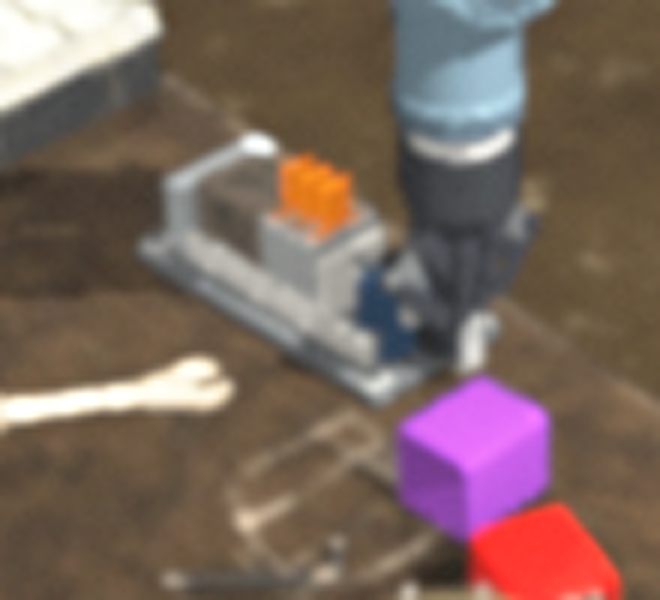

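View pics/wrist21.png

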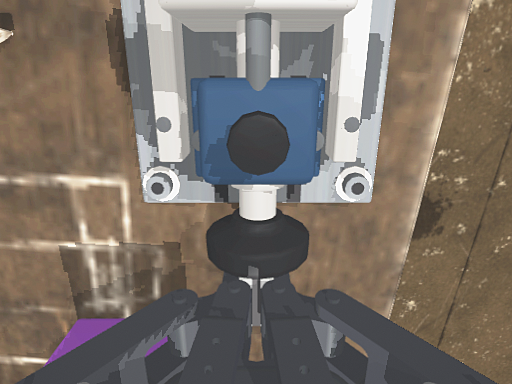

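```bash
python3 - <<'E'
from jig import *
report();print(bot.hand_in());report()
E
```

```text
tcp jig [  -0.3 -120.6] z 20.9 yaw err deg 0.06 F [ -3.4 -27.9   2. ] gap 0.0007162311303220808 t 27.65
the job is handed in; nothing more can be done
None
the job is handed in; nothing more can be done
```

I measured the gap at about 71 mm, so it took all three packing blocks and none was left over. They stand on the bed between the tube and the jaw, each measured under 1 mm off the centre line and square to the jig. I then shut the fingers, pushed the palm knob in until it stopped, and handed in at 27.7 s with the hand still pushing.

**Last checks:**
- **Push:** the final 3 mm of commanded travel moved the hand about 0.1 mm while the wrist force rose from 11 to 28 N. It was steady at 28 N when I handed in.
- **Travel:** the plunger went in about 17 to 18 mm of its 26 mm, so it came up against the stack, not its own end stop.
- **Stack:** the side and scene pictures show the three blocks upright and closed up against each other, the tube and the jaw. Only the knob is touched.
- **Tape and bar:** the tape measure reads the same as at the start in the side view. The flat bar reads within about 5 mm, which I put down to depth noise because the arm never came near it.

**Not confirmed:** I did not see the tube meet the end stop directly. That rests on the travel matching the measured gap and on the hard stop. The depth readings of the tabs in the last side and scene views were too coarse to recheck where each block sits after the squeeze. The third block went down with 24 N on the bed because it was gripped slightly lower than the others. It was seated and square when I let go of it.

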